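# Clamp the specimen chamber shut

## Task

Clamp the round specimen chamber in its fixture. Using only a finger, push the strap by its blue tab until it is swung fully home over the chamber with its hooked end round the cam post, and only then push the red cam lever all the way down. Do not lift or shift the chamber out of its nest, and leave the other things on the bench where they are.

Things in the scene. Friction and masses are not known exactly. Their poses are not given: they have to be found in the camera images.
- fixture: grey base plate, 130 (its x) x 220 (its y) x 12 mm, fixed to the bench but at a different place and yaw each time; origin at the centre of its underside on the bench, z up. On it: a nest ring at the centre holding the chamber; the strap's pivot post at its y = +80 mm; the cam post with the red lever at its y = -80 mm.
- strap_pivot (a point): point on the strap's vertical hinge axis, 51 mm above the bench, fixed to the base plate
- strap (a joint): angle of the strap about its vertical pivot (rad): 0 = home at its stop, over the chamber along the base plate's -y, hooked end round the cam post; positive = swung open towards the plate's -x side: at q it points along (-sin q, -cos q) in the plate's x, y. Range 0 to 1.6. Starts open, stays where left (friction 0.12 N m). Bar 24 mm wide, 8 thick, top 55 mm above bench, reaches 178 mm from pivot.
- strap_tab (a point): centre of the blue push tab standing upright on the strap, 80 mm from the pivot axis: 36 mm along the strap, 6 mm thick across it, from 55 to 93 mm above the bench (this point is 74 mm above the bench). Pushing its flat face on the open (outer) side swings the strap home.
- lever_hinge (a point): point on the horizontal hinge axis (along the base plate's x) of the red cam lever, on the cam post, 68 mm above the bench
- lever (a joint): angle of the red cam lever (rad): 0 = straight up, grows as it is pushed down towards the plate's -y side, outward; 1.52 = bottom stop, level. At q it points along (0, -sin q, cos q) in the plate's frame. Starts part-way up, stays where left (friction 0.2 N m, 3.5 N at its pad). 24 mm wide, 8 mm thick, reaches 72 mm from its hinge; cam hub 12 mm in radius.
- lever_pad (a point): point in the middle of the red lever's thickness, 58 mm from its hinge axis, where to push
- chamber_center (a point): centre of the round steel specimen chamber with a window on top, 62 mm across, 32 mm tall, its top 44 mm above the bench; loose, sitting in the nest ring (2 mm play)
- tin_a_center (a point): centre of a bystander: round steel tin with a lid, 62 mm across, 26 mm tall; loose, to be left alone
- tin_b_center (a point): centre of a bystander: round aluminium tin with a lid, 62 mm across, 26 mm tall; loose, to be left alone
- vial_center (a point): centre of a bystander: clear glass vial with white cap, 25 mm across, 50 mm tall; loose, to be left alone
- amber_vial_center (a point): centre of a bystander: amber glass vial with black cap, 28 mm across, 60 mm tall; loose, to be left alone
- forceps_center (a point): centre of a bystander: steel forceps lying flat, 128 mm long, 6 mm high; loose, to be left alone
- wash_bottle_center (a point): centre of a bystander: white wash bottle with red cap and spout, 68 mm across, 185 mm tall; loose, to be left alone
- reagent_bottle_center (a point): centre of a bystander: white plastic bottle with white cap, 76 mm across, 144 mm tall; loose, to be left alone

How it is judged (in metres and radians):
On the way, in this order (a step that is already met when the one before it is completed fails the run):
1. the strap is swung fully home over the chamber, the lever still up (value of joint strap below 0.05 rad and value of joint lever below 1 rad), for 0.2 s.
2. the cam lever is pushed all the way down, the strap still home (value of joint strap below 0.05 rad and value of joint lever above 1.4 rad), for 0.2 s.
At the end, for the whole second after the job is handed in: The strap is within 0.05 rad of its home stop, the lever is at rest beyond 1.40 rad (within 0.12 rad of its bottom stop), the chamber is within 8 mm of where it started in its nest and every bystander within 20 mm of where it stood (all of step 2 and velocity of joint lever between -0.05 and 0.05 rad/s and distance of chamber_center from where it was at the start of the episode below 0.008 m and distance of each of tin_a_center, tin_b_center, vial_center, amber_vial_center, forceps_center, wash_bottle_center, reagent_bottle_center from where it was at the start of the episode below 0.02 m); the robot touches nothing.
It fails at once if the lever is pushed down before the strap is home (value of joint lever above 1 rad and value of joint strap above 0.08 rad).
It fails at once if the chamber is lifted or shifted out of its nest (distance of chamber_center from where it was at the start of the episode above 0.008 m).
It fails at once if another thing on the bench is disturbed, lifted or carried (distance of any of tin_a_center, tin_b_center, vial_center, amber_vial_center, forceps_center, wash_bottle_center, reagent_bottle_center from where it was at the start of the episode above 0.02 m).
It also fails if it takes over 48 s, if anything falls off the work surface, if the arm or the gripper's body presses on something with over 40 N, if the wrist force passes 120 N, or if a joint passes its speed limit or range.

## Robot

A 6-joint arm with a two-finger parallel gripper is mounted at the origin on the work surface. World frame = base frame: x ahead of the robot, y to its left, z up, the work surface at z = 0. Lengths are in m, angles in degrees, forces in N, time in s.
With the tool pointing down it reaches from about 0.275 to 0.825 m from the base axis. Payload 5.2 kg.
Tool frame: the origin (TCP) lies on the front face of the gripper's body, between the roots of the fingers; the fingertips stand 84 mm ahead of it and the grasp point (between the pads) lies 65 mm ahead of it (manip.nose_length is the y of the fingertips in the tool frame, in m); y points along the fingers, x is the direction in which the jaws open and shut, and the axes are right-handed (so a half turn about y gives the same grasp; the last joint's range is limited). The gripper opens to 93 mm and grips with 3 to 60 N. Pads are 15 mm wide; open, the fingers measure 128 mm over their backs; the gripper's body (75 mm by 188 mm) begins 65 mm behind the grasp point.
Start: joints at [65.214, 14.817, 87.949, -0, 77.235, -11.62], TCP at [0.125, 0.536, 0.303] pointing down, gripper open.
Joint ranges: [-179.93, 179.93], [-52.35, 119.4], [10.71, 147.94], [-69.91, 249.91], [12.55, 155.21], [-178.61, 178.61]. Speed limits (degrees/s): [147.25, 147.25, 180, 180, 180, 180].

## Interface

Orientations are given as [roll, pitch, yaw] about the fixed x, y, z axes, in that order (R = Rz(yaw) Ry(pitch) Rx(roll)).
In Python, from rig import manip gives the robot as it stands. The module is installed in compiled form; this text tells all that it offers. Calls block until the motion is done:
- manip.move_ptp(position, orientation): joint-space move of the TCP to a pose.
- manip.move_straight(position, frame=None, speed=0.15, guard=None): straight line of the TCP; frame=None keeps the orientation; speed is the mean speed in m/s. With guard (N) it stops when the force on the tool has changed by that much, and returns True; else False.
- manip.movej(angles): joint-space move.
- manip.let_go() and manip.clamp(): open the fingers fully, or close them until they stop; the grip force is fixed at half the most.
- manip.wait(seconds).
- manip.solve_ik(position, orientation): joint angles nearest the present ones, or None.
- manip.get_image(name): name is "scene" or "side" or "wrist"; returns a dict with "frame" (480x640x3 uint8, red, green, blue), "range_z" (480x640 float32, m along the optical axis (not along the pixel's ray), 0 where there is no reading), "fx", "fy", "cx", "cy" (pixels), "dist_coeffs" ([k1, k2, p1, p2, k3] as OpenCV has them; the pictures are not rectified), "R" (3x3) and "t" (3): a world point X has camera coordinates R X + t. Camera axes: x right, y down, z forward; pixel columns grow to the right and rows downward; lengths in m; the calibration is good to about 2 mm. A picture is of the moment at which its call begins.
A pose or a line that the arm cannot do raises manip.IKError and nothing moves.
- manip.finish_job(): hands the job in, once; it reports no verdict.
Readings, each from a call of its own:
- manip.read_t(): time.
- manip.read_q(): joint angles.
- manip.read_joint_vel(): joint speeds.
- manip.read_effort(): joint torques, N m.
- manip.read_tcp_pos(): TCP position.
- manip.read_tool_rot(): TCP orientation.
- manip.read_force(): force on the tool from outside, world axes, zero at the start.
- manip.read_torque(): the same for the moment, N m.
- manip.read_width(): finger opening in m.
Only numpy, scipy, OpenCV 4.12 (cv2) and the standard library are available. Lean on these libraries where they do the work, as an engineer would, in place of code of your own. Each camera call takes 0.05 s, during which the arm holds its last target.

## Working session

There is one attempt and no reset: what is moved stays moved. The work goes in short steps, each a Python script; the robot and the scene stay as the last script left them, time stands still between calls to the robot, and variables do not carry over. Pictures are saved under pics/ and viewed, and the job is handed in when it is done.

```bash
mkdir -p pics
python3 - <<'E'
from rig import manip
import cv2,numpy as np
for n in["scene","side","wrist"]:
    d=manip.get_image(n); cv2.imwrite(f"pics/{n}0.png",d["frame"][:,:,::-1])
    np.savez(f"{n}0.npz",**d)
    print(n,d["fx"],d["fy"],d["cx"],d["cy"],d["dist_coeffs"],(-np.array(d["R"]).T@d["t"]).round(3))
print(manip.read_t(),manip.read_tool_rot(),manip.nose_length,manip.read_force())
E
```

```text
scene 577.5544565617276 577.5544565617276 316.4868229327599 243.88576877337928 [0.04484483 0.         0.         0.         0.        ] [ 1.145 -0.14   0.958]
side 599.8961519806613 599.8961519806613 319.5697539943181 234.81375077119296 [-0.18934289  0.          0.          0.          0.        ] [ 0.456 -0.827  0.931]
wrist 430.7619263474669 430.7619263474669 318.99885530833166 231.32354976016657 [0.01511125 0.         0.         0.         0.        ] [0.059 0.551 0.384]
0.15 [-8.99839069e+01  7.96498878e-02  7.68349559e+01] 0.0841 [-0.54869824 -0.69252789 -0.20716039]
```

View pics/scene0.png

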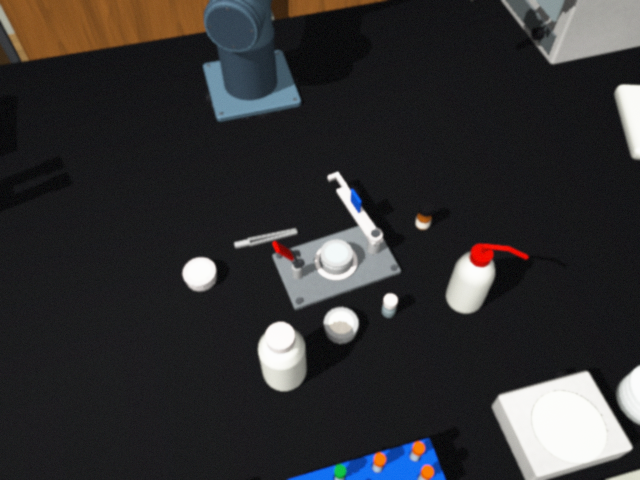

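View pics/side0.png

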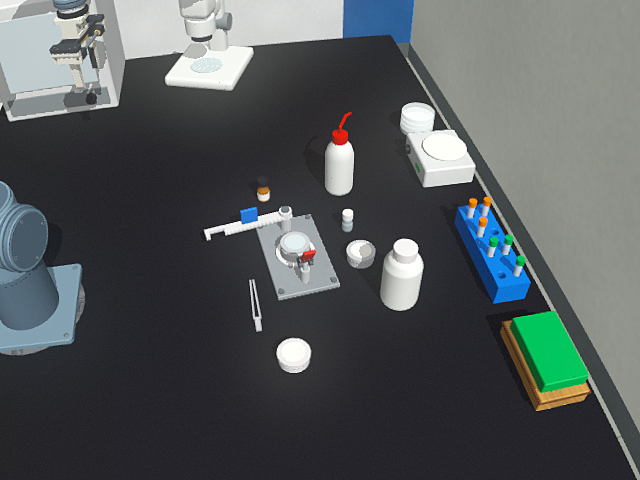

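View pics/wrist0.png

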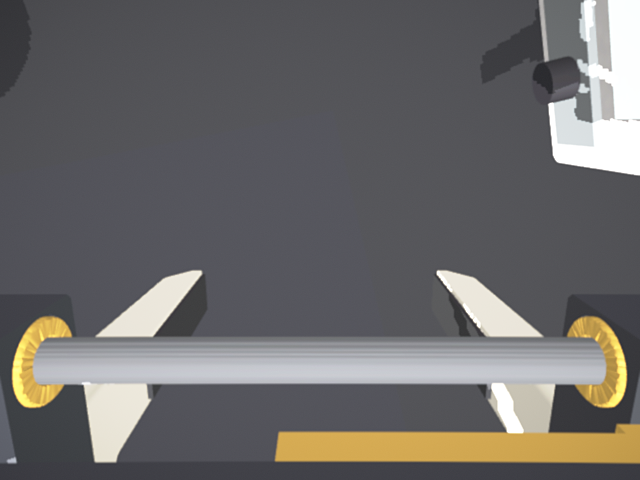

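The scene view shows the plate around (335,265), the strap open with its blue tab at (356,200), and the red lever at (285,250). The side view shows the same at (298,255), (249,215) and (307,257). I'll enlarge both.

Run:
```python
import cv2
a=cv2.imread("pics/scene0.png")[160:310,225:425]; cv2.imwrite("pics/sc1.png",cv2.resize(a,None,fx=4,fy=4,interpolation=cv2.INTER_CUBIC))
a=cv2.imread("pics/side0.png")[170:340,190:390]; cv2.imwrite("pics/sd1.png",cv2.resize(a,None,fx=3.5,fy=3.5,interpolation=cv2.INTER_CUBIC))
```

```text
(no output)
```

View pics/sc1.png

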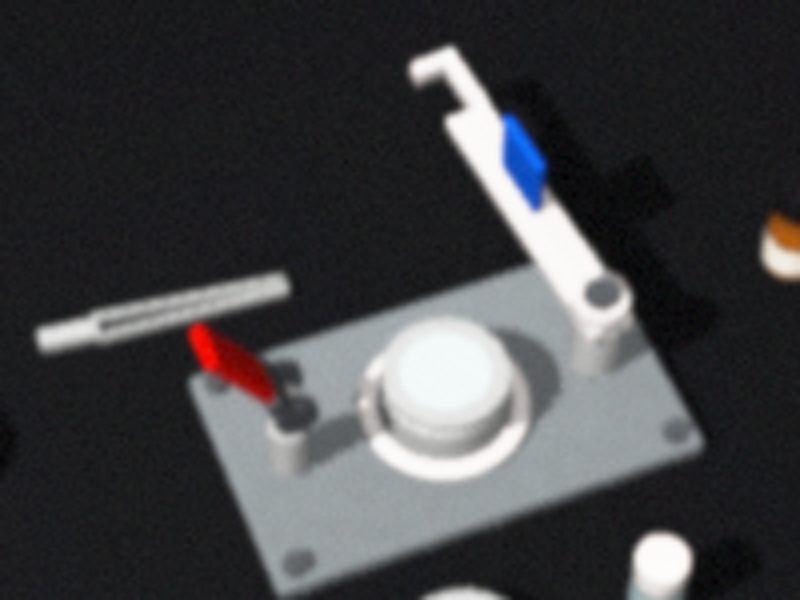

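View pics/sd1.png

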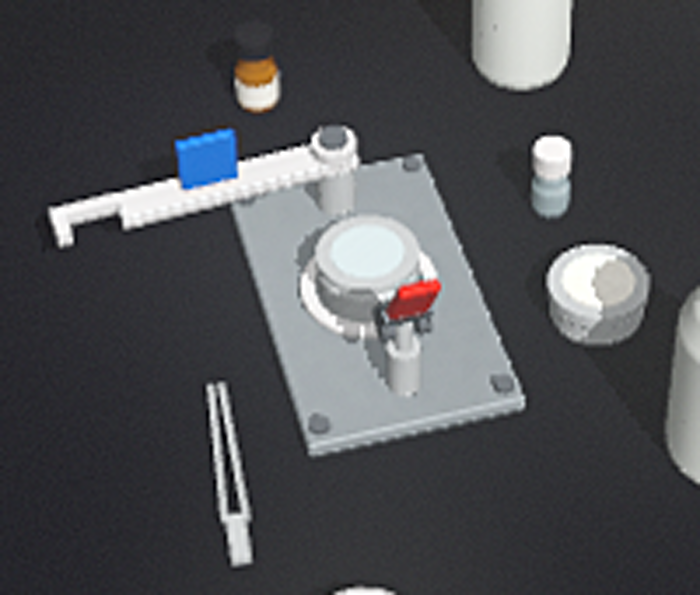

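```bash
cat > h.py <<'E'
import numpy as np,cv2
from scipy.optimize import least_squares
def load(n):
    d=np.load(n+".npz"); K=np.array([[d["fx"],0,d["cx"]],[0,d["fy"],d["cy"]],[0,0,1.]]); return d,K
def proj(c,P):
    d,K=c; return cv2.projectPoints(np.atleast_2d(np.float64(P)),cv2.Rodrigues(d["R"])[0],np.float64(d["t"]),K,d["dist_coeffs"])[0][:,0]
def atz(c,uv,z):
    d,K=c; n=cv2.undistortPoints(np.float64([[uv]]),K,d["dist_coeffs"])[0,0]
    R=d["R"];o=-R.T@d["t"]; v=R.T@np.r_[n,1]; return o+v*(z-o[2])/v[2]
def W(p,P):
    P=np.atleast_2d(P); c,s=np.cos(p[2]),np.sin(p[2])
    return np.c_[p[0]+c*P[:,0]-s*P[:,1],p[1]+s*P[:,0]+c*P[:,1],P[:,2]]
E
python3 - <<'E'
from h import *
sc,sd=load("scene0"),load("side0")
k=.012
S=[(.065,.11,k),(.065,-.11,k),(-.065,-.11,k)]; su=np.array([(310.3,214.3),(339.7,284.9),(278.3,297.7)])
C=[(-.065,-.11,k),(.065,-.11,k),(.065,.11,k)]; cu=np.array([(272.75,255),(295,308),(401,270)])
for m in("sd","sc","both"):
    f=lambda p:np.r_[((proj(sd,W(p,S))-su).ravel())*(m!="sc"),((proj(sc,W(p,C))-cu).ravel())*(m!="sd")]
    r=least_squares(f,[.5,0,0]); print(m,r.x,np.degrees(r.x[2]),r.fun.round(1))
p=r.x; np.save("p.npy",p)
def fit(pts):
  f=lambda q:np.r_[[*(proj(sd,q)[0]-pts[0]),*(proj(sc,q)[0]-pts[1])]]
  r=least_squares(f,[.5,0,.06]);return r.x,r.fun.round(1)
s2=lambda a,b:(a/3.5+190,b/3.5+170)
s4=lambda a,b:(a/4+225,b/4+160)
def loc(P):
    v=P[:2]-p[:2];c,s=np.cos(p[2]),np.sin(p[2]);return np.r_[c*v[0]+s*v[1],-s*v[0]+c*v[1],P[2]].round(4)
for n,a,b in[("pivtop",s2(334,137),s4(603,290)),("tab",s2(207,159),s4(524,162)),("levertip?",s2(415,299),s4(222,350))]:
    q,e=fit((a,b)); print(n,q.round(4),loc(q),e)
for n,z,a in[("chamber",.044,(368,247))]: print(n,loc(atz(sd,s2(*a),z)))
print("chamber sc",loc(atz(sc,s4(447,375),.044)))
print("hinge px",(proj(sd,W(p,[(0,-.08,.068)]))),proj(sc,W(p,[(0,-.08,.068)])))
E
```

```text
sd [0.56352467 0.04624601 0.10635788] 6.093857429257444 [ 0.2 -0.6  0.5 -0.4 -0.7  0.8 -0.  -0.  -0.  -0.  -0.   0. ]
sc [0.56571244 0.05153725 0.11301997] 6.475567034099141 [ 0.  -0.   0.  -0.   0.  -0.  -1.1 -0.7  0.1  0.5  0.9  0. ]
both [0.56476661 0.04995662 0.10928672] 6.261667642112369 [ 0.3 -1.8  0.9 -2.  -0.1 -0.7 -1.9 -1.1 -1.   0.1 -0.   0. ]
pivtop [0.5558 0.1317 0.0647] [-0.      0.0822  0.0647] [-0.5 -0.5 -0.2  0.6]
tab [0.4766 0.1174 0.0721] [-0.0803  0.0766  0.0721] [-0.4 -0.4 -0.2  0.5]
levertip? [ 0.5739 -0.0566  0.113 ] [-0.0025 -0.1069  0.113 ] [-1.2 -1.1 -0.6  1.4]
chamber [0.0008 0.002  0.044 ]
chamber sc [0.0031 0.0014 0.044 ]
hinge px [[305.19121114 260.31546857]] [[295.60034557 259.12150526]]
```

Run:
```python
from h import *
sc,sd=load("scene0"),load("side0");p=np.load("p.npy")
def loc(P):
    v=P[:2]-p[:2];c,s=np.cos(p[2]),np.sin(p[2]);return np.r_[c*v[0]+s*v[1],-s*v[0]+c*v[1],P[2]].round(3)
s2=lambda a,b:(a/3.5+190,b/3.5+170)
for n,uv,z in[("amber base",s2(258,97),0.005),("vial base",s2(551,205),.005),("wash base",(339,186),.0),("reagent base",(401,302),0),("tinbase",s2(598,325),0),("forceps tip",s2(217,384),.005),("tin a",(294,355),.02)]:
    q=atz(sd,uv,z);print(n,q.round(3),loc(q))
from rig import manip
psi=p[2];piv=W(p,[(0,.08,0)])[0]
q=1.52;off=.045
L=np.array([-np.sin(q),-np.cos(q)]);N=np.array([-np.cos(q),np.sin(q)])
l=np.r_[np.array([0,.08])+.08*L+off*N,.25]
w=W(p,[l])[0]; print(w,manip.solve_ik(w,[-90,0,np.degrees(psi+q)]))
w=W(p,[(-.02,0,.152)])[0]; print(w,manip.solve_ik(w,[-90,0,np.degrees(psi)]))
```

```text
amber base [0.519 0.245 0.005] [-0.024  0.199  0.005]
vial base [0.69  0.107 0.005] [0.131 0.043 0.005]
wash base [0.703 0.261 0.   ] [0.161 0.195 0.   ]
reagent base [ 0.752 -0.114  0.   ] [ 0.169 -0.183  0.   ]
tinbase [0.697 0.005 0.   ] [ 0.127 -0.059  0.   ]
forceps tip [ 0.466 -0.006  0.005] [-0.104 -0.045  0.005]
tin a [ 0.522 -0.213  0.02 ] [-0.072 -0.257  0.02 ]
[0.46989093 0.16115197 0.25      ] [ 6.04167394e+00  1.18712463e+01  9.95995784e+01 -2.54444375e-14
  6.85291753e+01 -8.73095786e+01]
[0.54488592 0.04777523 0.152     ] [ -6.67633765  22.94328518  99.46197811   0.          57.59473671
 -12.93800529]
```

```bash
cat >> h.py <<'E'
def pushpose(p,q,off,z,r=.08):
    L=np.array([-np.sin(q),-np.cos(q)]);N=np.array([-np.cos(q),np.sin(q)])
    return W(p,[np.r_[np.array([0,.08])+r*L+off*N,z]])[0],[-90,0,np.degrees(p[2]+q)]
E
python3 - <<'E'
from h import *
from rig import manip
p=np.load("p.npy")
manip.clamp()
manip.move_ptp(*pushpose(p,1.52,.045,.25))
print(manip.move_straight(pushpose(p,1.52,.045,.154)[0],guard=8),manip.read_width(),manip.read_force().round(1),manip.read_t())
d=manip.get_image("side");cv2.imwrite("pics/sd2.png",cv2.resize(d["frame"][150:320,170:390,::-1],None,fx=3.5,fy=3.5))
E
```

```text
False 0.000372923086710255 [-0.1  0.7  0.4] 4.25
```

View pics/sd2.png

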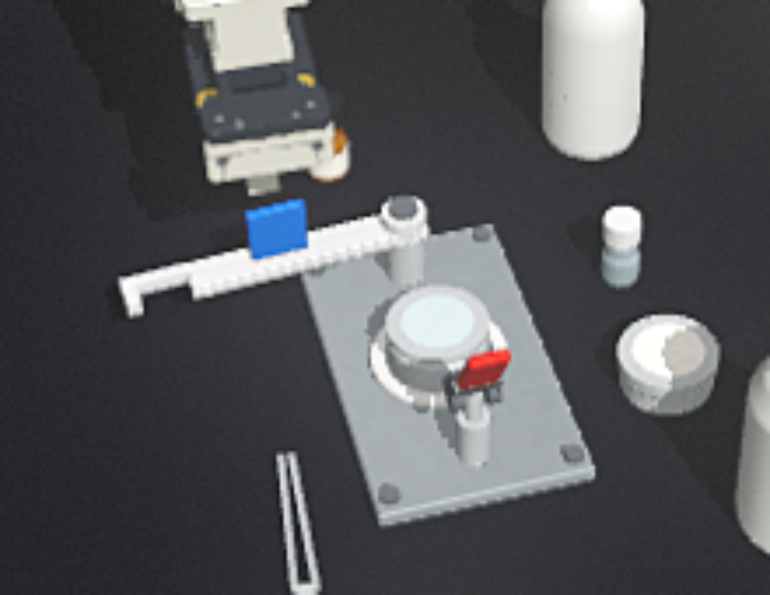

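The closed finger is down behind the blue tab (tip near (265,185) in the crop), with nothing touched. Next is the arc push.

Run:
```python
from h import *
from rig import manip
p=np.load("p.npy")
for q in np.arange(1.52,0.1,-.14):
    P,R=pushpose(p,q,.021,.154)
    g=manip.move_straight(P,frame=R,speed=.08,guard=20)
    print(round(q,2),g,manip.read_force().round(1),end=' ')
    if g: break
print(manip.read_t())
d=manip.get_image("side");cv2.imwrite("pics/sd3.png",cv2.resize(d["frame"][150:320,170:390,::-1],None,fx=3.5,fy=3.5))
```

```text
1.52 False [ 0.8 -0.8 -1.1] 1.38 False [-1.2 -0.2 -0.2] 1.24 False [-0.8 -0.1  0.4] 1.1 False [-0.9 -0.3  0.4] 0.96 False [-0.5  0.7  0.9] 0.82 False [-0.3 -0.2  0.9] 0.68 False [0.4 0.1 0.3] 0.54 False [ 0.1 -0.1  0.1] 0.4 False [-1.1  0.8 -0.9] 0.26 False [-0.4  0.4 -0.2] 0.12 False [ 0.6 -0.2  0.1] 7.6667
```

View pics/sd3.png

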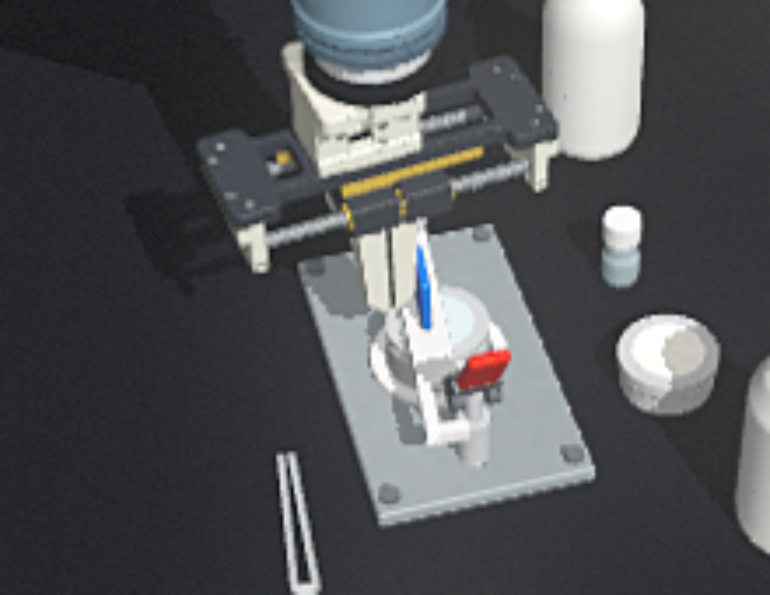

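The strap has swung most of the way, with its hook at (450,430) just short of the post. I'll do the final guarded push.

Run:
```python
from h import *
from rig import manip
p=np.load("p.npy")
P,R=pushpose(p,0.0,.021,.154)
print(manip.move_straight(P,frame=R,speed=.06,guard=20))
P,R=pushpose(p,0.0,.003,.154)
print(manip.move_straight(P,speed=.03,guard=12),manip.read_force().round(1))
v=manip.read_tcp_pos()-W(p,[(0,0,0)])[0]; print("local x",v[0]*np.cos(p[2])+v[1]*np.sin(p[2]))
manip.wait(.3)
manip.move_straight(pushpose(p,0.0,.05,.154)[0],speed=.1)
d=manip.get_image("side");cv2.imwrite("pics/sd4.png",cv2.resize(d["frame"][150:320,170:390,::-1],None,fx=3.5,fy=3.5))
d=manip.get_image("scene");cv2.imwrite("pics/sc4.png",cv2.resize(d["frame"][160:310,225:425,::-1],None,fx=4,fy=4,interpolation=cv2.INTER_CUBIC))
print(manip.read_t())
```

```text
False
True [-0.2 -0.7 -0.4]
local x -0.019747427286997268
9.1833
```

View pics/sd4.png

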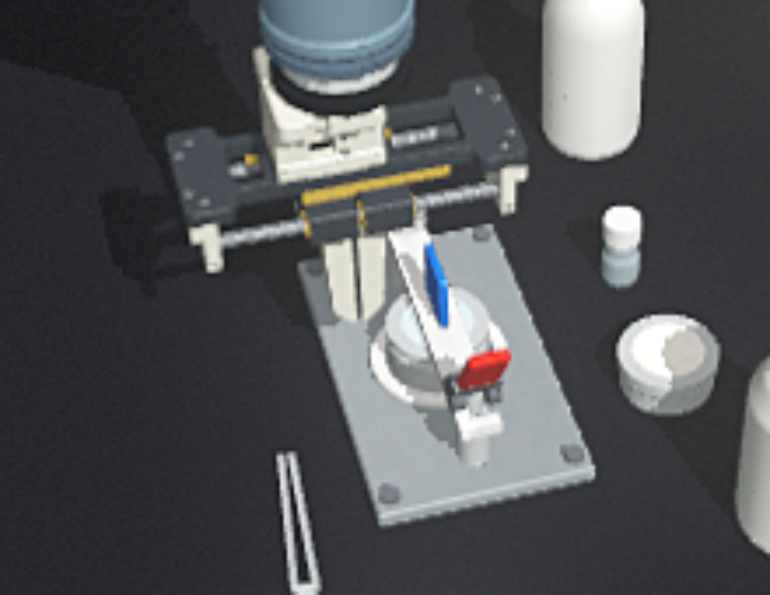

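View pics/sc4.png

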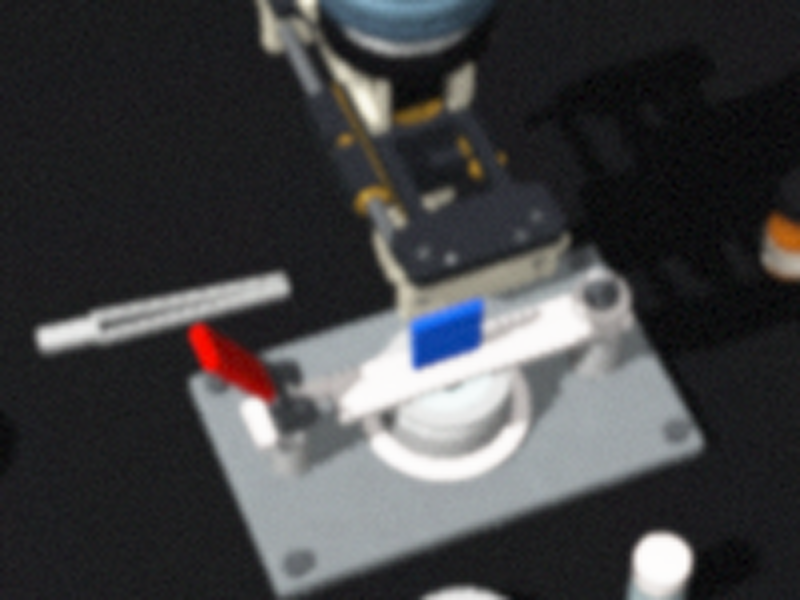

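Run:
```python
from h import *
sc,sd=load("scene0"),load("side0");p=np.load("p.npy")
a=np.array((436/3.5+170,285/3.5+150));b=np.array((448/4+225,334/4+160))
r=least_squares(lambda q:np.r_[proj(sd,q)[0]-a,proj(sc,q)[0]-b],[.5,0,.06]);P=r.x
v=P[:2]-p[:2];c,s=np.cos(p[2]),np.sin(p[2]);print(c*v[0]+s*v[1],-s*v[0]+c*v[1],P[2],r.fun)
for q in(0,.05,.1):
  L=np.array([-np.sin(q),-np.cos(q)])*.08; w=W(p,[(L[0],.08+L[1],.074)]); print(q,(proj(sd,w)[0]-[170,150])*3.5,(proj(sc,w)[0]-[225,160])*4)
print((a-[170,150])*3.5,(b-[225,160])*4)
```

```text
-0.00034904692504130846 0.002364492944311749 0.07166502146601784 [-0.37186728 -0.37292841 -0.19148526  0.43732469]
0 [436.19672296 283.41138272] [442.93971465 335.04859443]
0.05 [429.55693848 284.65293366] [439.79668514 328.44108583]
0.1 [422.84033397 285.6645068 ] [437.0691293  321.74369463]
[436. 285.] [448. 334.]
```

The tab sits at plate x ≈ 0, so the strap is home (q≈0). I'll press once more to confirm the stop, then move over to the lever.

Run:
```python
from h import *
from rig import manip
p=np.load("p.npy")
manip.move_straight(pushpose(p,0.0,.024,.154)[0],speed=.1)
print(manip.move_straight(pushpose(p,0.0,.010,.154)[0],speed=.02,guard=15))
v=manip.read_tcp_pos()-W(p,[(0,0,0)])[0]; print("local x",v[0]*np.cos(p[2])+v[1]*np.sin(p[2]),manip.read_force())
manip.move_straight(pushpose(p,0.0,.05,.154)[0],speed=.1)
manip.move_straight(pushpose(p,0.0,.05,.225)[0],speed=.15)
# lever: tip corner (lower, -y); finger half-thickness along y 7.5mm
def lev(q,gap=0,r=.058):
    n=.004+gap
    y=-.08-r*np.sin(q)+n*np.cos(q); z=.068+r*np.cos(q)+n*np.sin(q)
    return W(p,[(0,y+.0075,z+.0841)])[0]
P=lev(.45,.025); up=P.copy(); up[2]=.24
R=[-90,0,np.degrees(p[2])]
manip.move_straight(up,frame=R,speed=.15)
print(manip.move_straight(P,speed=.1,guard=8),P,manip.read_t())
d=manip.get_image("side");cv2.imwrite("pics/sd5.png",cv2.resize(d["frame"][150:320,170:390,::-1],None,fx=3.5,fy=3.5))
```

```text
True
local x -0.019226498448831158 [-0.50871353  0.22443182  0.54232493]
False [ 0.57257761 -0.02123117  0.21693993] 12.2667
```

View pics/sd5.png

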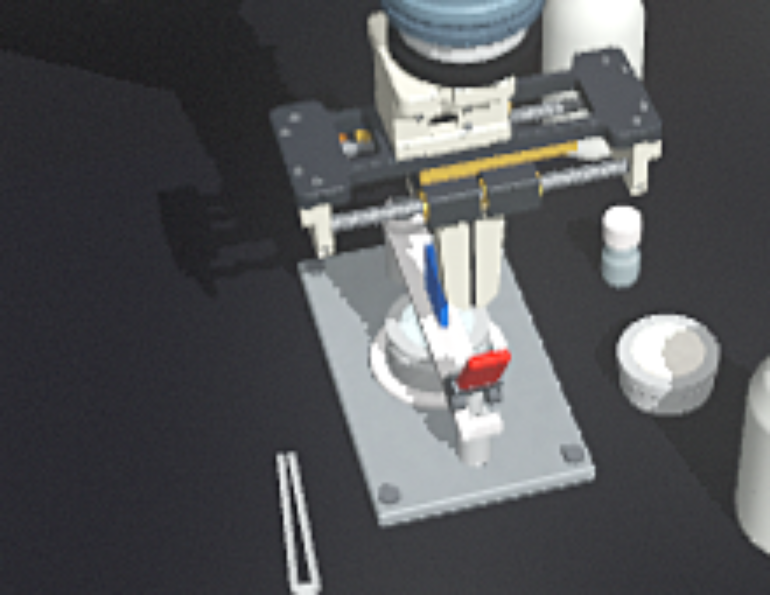

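Run:
```python
from h import *
from rig import manip
p=np.load("p.npy")
def lev(q,gap=0,r=.058):
    n=.004+gap
    y=-.08-r*np.sin(q)+n*np.cos(q); z=.068+r*np.cos(q)+n*np.sin(q)
    return W(p,[(0,y+.0075,z+.0841)])[0]
for q in list(np.arange(.45,1.5,.13)):
    g=manip.move_straight(lev(q),speed=.06,guard=20)
    print(round(q,2),g,manip.read_force().round(1),end=' ')
    if g: break
P=manip.read_tcp_pos(); P=lev(1.52); P[2]-=.008
print(manip.move_straight(P,speed=.03,guard=18),"tip z",manip.read_tcp_pos()[2]-.0841,manip.read_force().round(1))
manip.wait(.3)
P=manip.read_tcp_pos();P[2]=.30
manip.move_straight(P,speed=.15)
w=W(p,[(-.2,0,.30)])[0]; manip.move_straight(w,speed=.2)
for n,(r0,r1,c0,c1,f) in dict(side=(150,320,170,390,3.5),scene=(160,310,225,425,4)).items():
    d=manip.get_image(n);cv2.imwrite(f"pics/{n}6f.png",d["frame"][:,:,::-1]);cv2.imwrite(f"pics/{n}6.png",cv2.resize(d["frame"][r0:r1,c0:c1,::-1],None,fx=f,fy=f,interpolation=cv2.INTER_CUBIC))
print(manip.read_t(),manip.read_force())
```

```text
0.45 False [-0.3  0.6  0.6] 0.58 False [ 0.3  0.6 -0.1] 0.71 False [ 0.6  1.6 -0.9] 0.84 False [ 0.5  0.3 -0.1] 0.97 False [ 0.3  0.1 -0.8] 1.1 False [-0.7  0.5  0.8] 1.23 False [-0.7  0.1  0.4] 1.36 False [-0.4  0.2  0.5] 1.49 False [ 0.3  0.2 -0.2] True tip z 0.07467759351519081 [-2.2  0.2  9.2]
18.175 [-0.04556907  0.32679207  0.43150994]
```

View pics/side6.png

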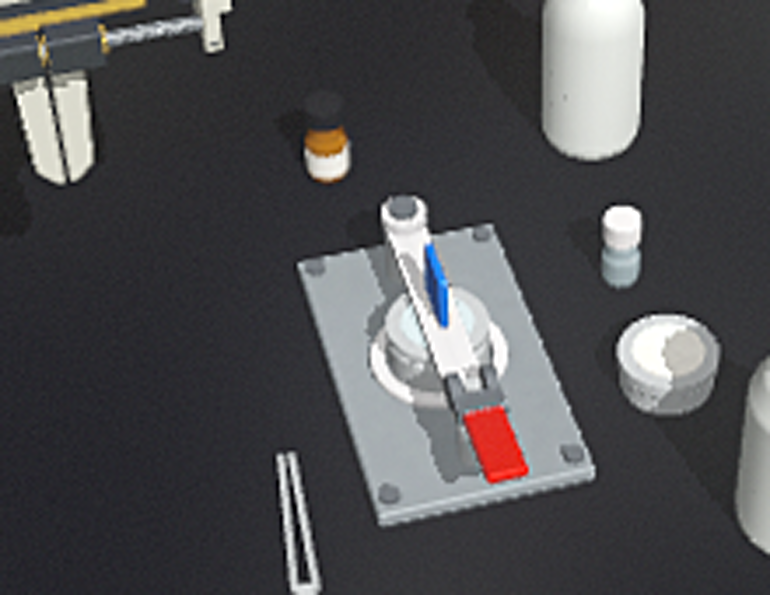

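View pics/scene6.png

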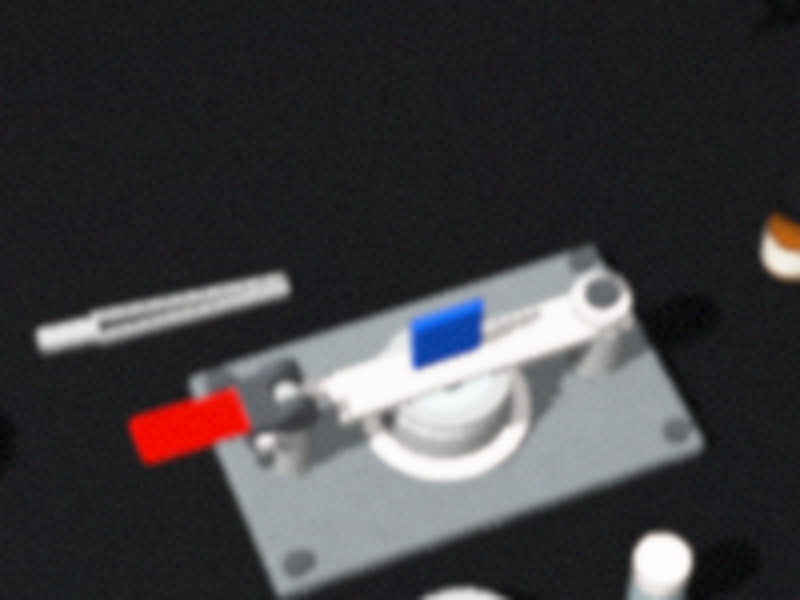

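Run:
```python
from h import *
from rig import manip
p=np.load("p.npy");sc,sd=load("scene0"),load("side0")
for q in(1.35,1.52):
  w=W(p,[(0,-.08-.072*np.sin(q)+.004*np.cos(q),.068+.072*np.cos(q)+.004*np.sin(q))]);print(q,(proj(sd,w)[0]-[170,150])*3.5,(proj(sc,w)[0]-[225,160])*4)
a=cv2.imread("pics/side0.png").astype(int);b=cv2.imread("pics/side6f.png").astype(int)
m=(abs(a-b).max(2)>60);m[:, :170]=0
ys,xs=np.where(m);print(len(xs),[(xs[(ys>=r)&(ys<r+40)].min(),xs[(ys>=r)&(ys<r+40)].max(),r) for r in range(0,480,40) if ((ys>=r)&(ys<r+40)).any()])
manip.finish_job()
```

```text
1.35 [507.69616045 452.05607323] [135.28356582 421.53506681]
1.52 [509.01343784 469.96604538] [132.81253835 437.51797316]
5151 [(np.int64(170), np.int64(192), 0), (np.int64(170), np.int64(190), 40), (np.int64(170), np.int64(194), 80), (np.int64(170), np.int64(235), 120), (np.int64(170), np.int64(233), 160), (np.int64(182), np.int64(297), 200), (np.int64(207), np.int64(318), 240), (np.int64(298), np.int64(320), 280)]
the job is handed in; nothing more can be done
```

I pushed the strap home by its blue tab with the closed fingers. Then I pushed the red lever down to its bottom stop, backed the arm clear and handed the job in at about 18 s on the robot's clock. `finish_job()` reports no verdict.

- **Strap:** A second push stopped at the same place to within 0.5 mm. The tab then measured at about x = 0 on the plate, so the angle is roughly 0.
- **Lever:** The fingertip stopped at z = 74.7 mm, against about 75 mm expected at the 1.52 rad stop. In the final side and scene pictures, the lever's end is within a few mm of where it should be at 1.52 rad, and does not fit 1.35 rad.
- **Chamber and other items:** A before/after comparison of the side picture showed changes only at the strap, the lever and the arm and its shadow. It did not cover the left edge of the picture (columns 0–169), which shows only the robot's base and part of the far bench. The chamber and the other items looked unmoved.

**Disagreement:** The two cameras disagreed on the plate's position by about 5 mm, so I used a joint fit of both. That fit left up to 2 pixels of error, and the force-guarded stops absorbed the difference.

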